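# Fold down the sprung display step and stand the vase on it

## Task

Push the sprung wooden flap of the display step forwards past its over-centre point so that it snaps down by itself, and take your hand off it. It stays slightly raised on some soft play: with closed fingertips press it down near its free edge until you feel it seat firmly, hold it there at about 10 N for about a second, never roughly, and let go. Then stand the empty vase upright in the middle of the flap, set down gently and released; leave the tin, clipper, keepsake box and coaster where they are.

Things in the scene. Friction and masses are not known exactly. Their poses are not given: they have to be found in the camera images.
- step: Display step screwed to the cabinet top, does not move: oak foot board 14 mm thick from x -60 to +90 mm, 166 mm wide, and two upright steel cheeks (8 mm thick, at y +-77 mm, 78 mm high) carrying the flap's hinge pin. Origin on the cabinet top under the middle of the hinge line; z up, hinge along y. The flap opens towards its -x (roughly to the robot).
- flap_hinge (a joint): Angle (rad) of the flap's hinge pin. 0: folded stop. It turns the flap over the top to the step's -x; 1.75 is the other stop, flap down. An over-centre spring strut resists with some 0.65 N m near 0 (about 9 N at 75 mm from the hinge), with nothing at over-centre (about 0.6), then by itself throws the flap down to 1.75 within 1 s and holds it there with 0.8 N m.
- flap: Wooden board 130 mm wide, 10 mm thick, 10 to 112 mm off the hinge. It has soft play on the pin: folded, it leans 0.28 to 0.42 rad back from upright; the first 0.17 of a push only takes up play. Snapped down, it rests raised; 1 to 2 N at the free edge press it 3 to 10 mm down to its firm seat, level within 0.07 rad; both unknown. Over 20 N damages it. Origin on the hinge, axes as flap_mid.
- hinge (a point): Middle of the hinge line, 65 mm above the cabinet top, fixed to the step, axes as step.
- flap_mid (a point): Middle of one face of the flap, 65 mm from the hinge line. Folded, this is the back face (looking to the step's +x), the one to push; down, it is the top, 70 mm +- 5 mm above the cabinet top when seated. z runs along the flap from hinge to free edge, x out of this face, y along the hinge.
- flap_edge (a point): Middle of the flap's free edge on the same face, 112 mm from the hinge line; axes as flap_mid. When folded it is about 170 mm above the cabinet top; behind it (step's +x) there is free space.
- vase: Empty cobalt glass bud vase, loose, 132 mm tall, about 0.25 kg: round belly 62 mm wide up to 45 mm, foot 54 mm across, tapering to a straight round neck 31 mm across from 78 mm to the rim at 132 mm. Origin at the centre of its foot, z up. It stands to the left or right in front of the step.
- tin: Bystander: stainless tin with a twist cap, 62 mm across, 74 mm tall; origin at the centre of its underside.
- clipper: Bystander: white plastic nail clipper with a lever, 67 x 15 x 17 mm, lying flat; origin under its middle.
- keepsake_box: Bystander: dark wooden box with closed lid, 106 x 156 x 67 mm; origin at the centre of its underside.
- coaster: Bystander: blue tile coaster 90 x 90 x 7 mm; origin at the centre of its underside.
Mind the look-alikes: they are no part of the job. Of the things like the vase, leave any that is red; of the rest the larger one is meant.

How it is judged (in metres and radians):
On the way, in this order (a step that is already met when the one before it is completed fails the run):
1. the flap has snapped over to its other stop and stands there untouched (value of joint flap_hinge above 1.7 rad and contact force between the fingers and flap below 0.5 N and contact force between vase and flap below 0.1 N), for 0.2 s.
2. the fingertips press the outer half of the empty flap onto its seat with at least 6 N for 0.4 s (value of joint flap_hinge above 1.7 rad and contact force between the fingers and flap above 6 N and z of the grasp point in the frame of flap_mid above 0 m and contact force between vase and flap below 0.1 N), for 0.4 s.
At the end, for the whole second after the job is handed in: The flap is at its level stop (joint above 1.7 rad) and the vase stands on it, released, at rest, upright within 0.2 rad, its foot centre within 25 mm of the middle of the flap (value of joint flap_hinge above 1.7 rad and horizontal distance between vase and flap_mid below 0.025 m and height (world z) of vase between 0.058 and 0.082 m and angle between vase's own z axis and vertical below 0.2 rad and contact force between vase and flap above 0.8 N and linear speed of vase below 0.02 m/s and contact force between the fingers and vase below 0.1 N); the robot touches nothing.
It fails at once if the flap is pushed or pressed with more than 20 N (contact force between any of the fingers, the arm and flap above 20 N).
It fails at once if the vase is dropped or knocked (faster than 0.45 m/s while not held) (linear speed of vase above 0.45 m/s and contact force between the fingers and vase below 0.1 N).
It fails at once if the vase is tipped over (angle between vase's own z axis and vertical above 0.7 rad).
It fails at once if a bystander is moved by more than 20 mm (distance of any of tin, clipper, keepsake_box, coaster from where it was at the start of the episode above 0.02 m).
It also fails if it takes over 72 s, if anything falls off the work surface, if the arm or the gripper's body presses on something with over 40 N, if the wrist force passes 120 N, or if a joint passes its speed limit or range.

## Robot

A 6-joint arm with a two-finger parallel gripper is mounted at the origin on the work surface. World frame = base frame: x ahead of the robot, y to its left, z up, the work surface at z = 0. Lengths are in m, angles in degrees, forces in N, time in s.
With the tool pointing down it reaches from about 0.375 to 0.75 m from the base axis. Payload 9 kg.
Tool frame: the origin (TCP) lies where the fingers leave the gripper's body, on its centre line; the fingertips stand 73 mm ahead of it and the grasp point (between the pads) lies 54 mm ahead of it (robot.tip_reach is the distance from the TCP to the fingertips, in m); z points along the fingers, y is the direction in which the jaws open and shut (so a half turn about z gives the same grasp; the last joint's range is limited). The gripper opens to 85 mm and grips with 20 to 120 N. Pads are 22 mm wide; open, the fingers measure 114 mm over their backs; the gripper's body (76 mm by 85 mm) begins 54 mm behind the grasp point. The pads swing forward as they close: fully open they stand 13 mm farther back than shut.
Start: joints at [-78.02, 5.964, 5.575, 89.605, 0, 77.527], TCP at [0.248, -0.546, 0.304] pointing down, gripper open.
Joint ranges: [-171.21, 171.21], [-48.23, 106.86], [-62.78, 66.21], [-105.2, 120.99], [-86.42, 89.51], [-180, 180]. Speed limits (degrees/s): [127.2, 127.2, 147.25, 180, 180, 180].

## Interface

Orientations are given as [roll, pitch, yaw] about the fixed x, y, z axes, in that order (R = Rz(yaw) Ry(pitch) Rx(roll)).
In Python, from plant import robot gives the robot as it stands. Calls block until the motion is done:
- robot.move_pose(position, orientation): joint-space move of the TCP to a pose.
- robot.line_to(position, vel=0.15, rotation=None, guard=None): straight line of the TCP; rotation=None keeps the orientation; vel is the mean speed in m/s. With guard (N) it stops when the force on the tool has changed by that much, and returns True; else False.
- robot.goto_joints(angles): joint-space move.
- robot.set_gripper(opening): finger opening in m; the grip force is fixed at half the most; returns when the fingers have stopped.
- robot.pause(seconds).
- robot.ik(position, orientation): joint angles nearest the present ones, or None.
- robot.observe(): the state.
- robot.grab_frame(name): name is "scene" or "top" or "wrist"; returns the picture (420x560x3 uint8, blue, green, red); there is no depth.
- robot.get_calibration(name): a dict with "vertical_fov" (degrees; the focal length in pixels is half the picture's height over the tangent of half this angle, whatever the lens; pixels are square), "cx", "cy" (the principal point, pixels), "rvec" (rotation vector, rad) and "tvec" (3), from world to camera coordinates, as OpenCV has them. Camera axes: x right, y down, z forward; pixel columns grow to the right and rows downward; lengths in m; the calibration is good to about 2 mm. A picture is of the moment at which its call begins: read the wrist's pose just before it. get_calibration takes no time and is no camera call; for the wrist camera it gives the pose at the moment of the call.
A pose or a line that the arm cannot do raises robot.IKError and nothing moves.
- robot.job_done(): hands the job in, once; it reports no verdict.
The state is a dict: "time": time; "q": joint angles; "qvel": joint speeds; "joint_torque": joint torques, N m; "tool_pos": TCP position; "tcp_rot": TCP orientation; "ft_force": force on the tool from outside, world axes, zero at the start; "torque": the same for the moment, N m; "gripper_width": finger opening in m.
Only numpy, scipy, OpenCV 4.12 (cv2) and the standard library are available. Lean on these libraries where they do the work, as an engineer would, in place of code of your own. Each camera call takes 0.05 s, during which the arm holds its last target.

## Working session

There is one attempt and no reset: what is moved stays moved. The work goes in short steps, each a Python script; the robot and the scene stay as the last script left them, time stands still between calls to the robot, and variables do not carry over. Pictures are saved under pics/ and viewed, and the job is handed in when it is done.

```bash
ls; mkdir -p pics
python3 - <<'E'
from plant import robot
import cv2
for n in ["scene","top","wrist"]:
    c=robot.get_calibration(n); print(n,c)
    cv2.imwrite(f"pics/{n}0.png",robot.grab_frame(n))
print(robot.observe(),robot.tip_reach)
E
```

```text
pics
scene {'vertical_fov': 46.429835688103196, 'cx': 278.9340628595644, 'cy': 206.40736643255389, 'rvec': array([ 1.93296786,  1.1553843 , -0.59704761]), 'tvec': array([-0.28881094, -0.17404334,  1.61284524])}
top {'vertical_fov': 51.69465122734113, 'cx': 279.42065737156156, 'cy': 212.4025106679378, 'rvec': array([ 2.13534516, -2.13349096,  0.18494584]), 'tvec': array([0.03301723, 0.55865021, 1.03150095])}
wrist {'vertical_fov': 71.51156123446862, 'cx': 276.24300982053785, 'cy': 204.99473099324075, 'rvec': array([-2.41958531,  1.55812025,  0.24052835]), 'tvec': array([-0.59982024, -0.0383377 ,  0.37963834])}
{'time': 0.15, 'q': array([-7.80201792e+01,  5.99215784e+00,  5.53846167e+00,  8.96043616e+01,
        1.05644796e-03,  7.75286163e+01]), 'qvel': array([ 0.00254029, -0.15864233,  0.12821271,  0.062857  , -0.0391383 ,
       -0.02804193]), 'joint_torque': array([ 4.81357070e-03, -5.57356918e+01,  5.04007638e+01,  1.26432854e-02,
       -1.41739865e-04, -3.94530139e-05]), 'tool_pos': array([ 0.24834509, -0.5460019 ,  0.30329783]), 'tcp_rot': array([-1.79943540e+02, -1.35692170e-02,  2.44511973e+01]), 'ft_force': array([ 0.44003948,  0.39286622, -0.0236164 ]), 'torque': array([-0.0330832 ,  0.06044371,  0.02366078]), 'gripper_width': 0.08558393362255168} 0.0726
```

View pics/scene0.png

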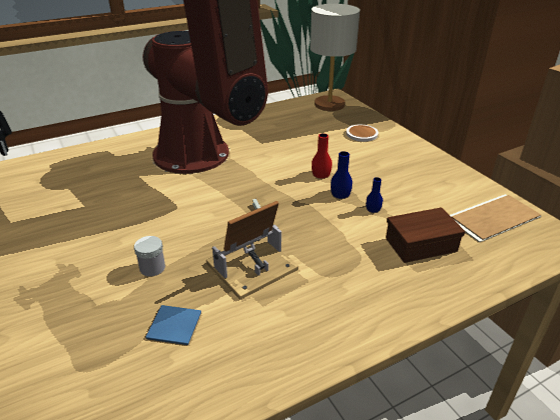

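View pics/top0.png

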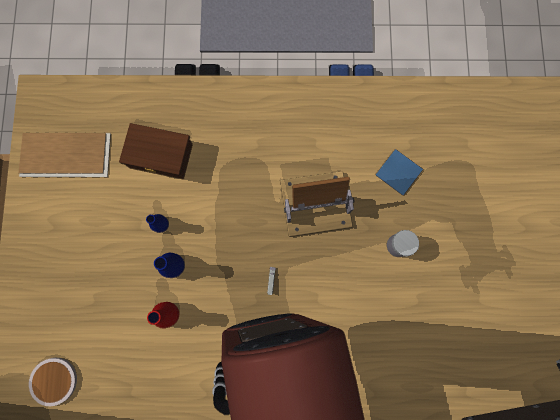

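View pics/wrist0.png

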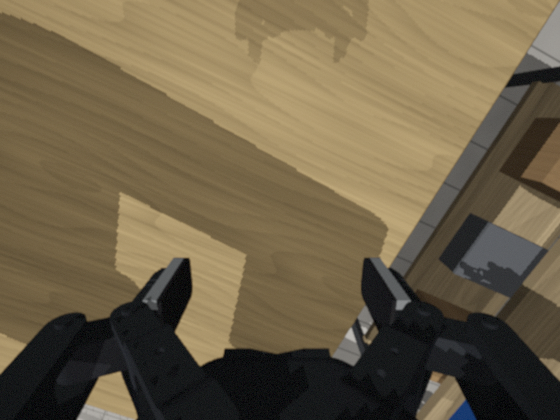

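The scene view shows the vases (red at (321,160), large blue at (342,178), small blue at (375,198)) and the step at about (250,255). In the top view the step is at (318,203), the large blue vase at (170,265), the tin at (404,244), and the clipper at (273,280), in front of the step.

```bash
cat > h.py <<'E'
import numpy as np, cv2
def cam(c):
    f=210/np.tan(np.radians(c["vertical_fov"]/2))
    K=np.array([[f,0,c["cx"]],[0,f,c["cy"]],[0,0,1]]); R=cv2.Rodrigues(c["rvec"])[0]; t=np.array(c["tvec"]).reshape(3)
    return K,R,t
def ray(c,p):
    K,R,t=cam(c); d=R.T@np.linalg.solve(K,[p[0],p[1],1.]); return -R.T@t, d/np.linalg.norm(d)
def onz(c,p,z):
    o,d=ray(c,p); return o+d*(z-o[2])/d[2]
def proj(c,X):
    K,R,t=cam(c); x=K@(R@np.asarray(X,float)+t); return x[:2]/x[2]
def tri(c1,p1,c2,p2):
    o1,d1=ray(c1,p1);o2,d2=ray(c2,p2)
    A=np.stack([d1,-d2],1); s=np.linalg.lstsq(A,o2-o1,rcond=None)[0]
    a=o1+s[0]*d1;b=o2+s[1]*d2; return (a+b)/2,np.linalg.norm(a-b)
E
python3 - <<'E'
import cv2,numpy as np
t=cv2.imread("pics/top0.png"); s=cv2.imread("pics/scene0.png")
cv2.imwrite("pics/topz.png",cv2.resize(t[160:245,270:370],None,fx=7,fy=7,interpolation=cv2.INTER_CUBIC))
cv2.imwrite("pics/scenez.png",cv2.resize(s[190:300,195:310],None,fx=5,fy=5,interpolation=cv2.INTER_CUBIC))
from h import *
from plant import robot
c=robot.get_calibration("top");cs=robot.get_calibration("scene")
print("cams",ray(c,(280,210))[0],ray(cs,(280,210))[0])
for im,n in((t,"top"),(s,"scene")):
    hsv=cv2.cvtColor(im,cv2.COLOR_BGR2HSV)
    m=cv2.inRange(hsv,(110,150,30),(130,255,255))
    k,l,st,ce=cv2.connectedComponentsWithStats(m)
    for i in range(1,k):
        if st[i,4]>40: print(n,st[i],ce[i])
E
```

```text
cams [0.3766049  0.03704116 1.11084253] [ 1.38467177 -0.41806491  0.78922648]
top [146 215  22  17 255] [157.96470588 222.84705882]
top [154 253  30  24 472] [170.70338983 264.78813559]
scene [331 152  21  46 631] [341.59746434 178.41521395]
scene [367 178  16  34 345] [374.50144928 197.56231884]
```

View pics/topz.png

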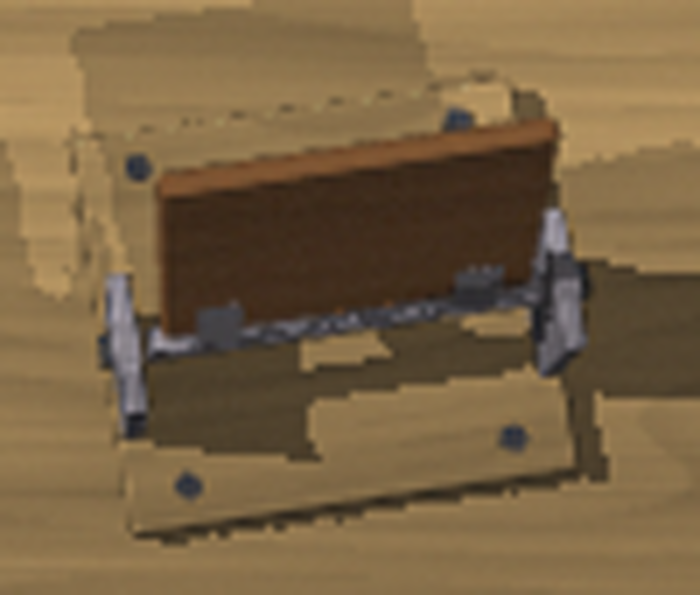

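View pics/scenez.png

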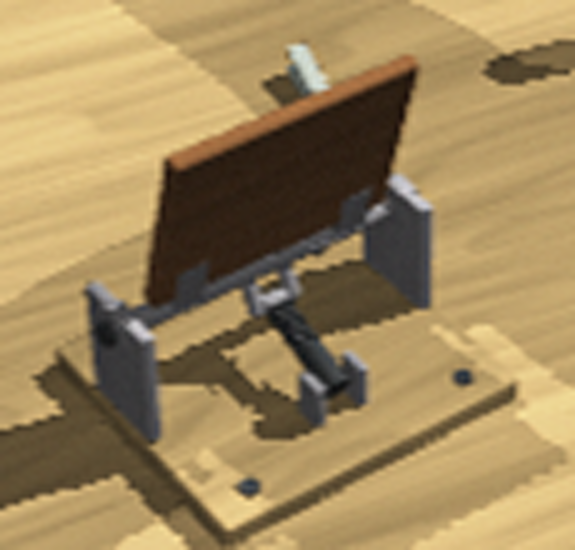

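Run:
```python
from h import *
from plant import robot
c=robot.get_calibration("top");cs=robot.get_calibration("scene")
T=lambda u,v:((u+.5)/7-.5+270,(v+.5)/7-.5+160)
S=lambda u,v:((u+.5)/5-.5+195,(v+.5)/5-.5+190)
P=[onz(c,T(*p),.014) for p in((132,530),(575,468),(515,78),(80,133))]
for p in P: print(p)
print([np.linalg.norm(P[i]-P[(i+1)%4]) for i in range(4)])
Ps=[onz(cs,S(*p),.014) for p in((515,385),(228,530),(60,352))]
print("scene corners (far-left, far-right, near-right)",Ps)
d1=np.array(P[0])-P[1]; d2=P[3]-P[2]; y=(d1+d2)[:2]; y/=np.linalg.norm(y)
e=(P[3]-P[0]+P[2]-P[1])[:2]; e/=np.linalg.norm(e)
print("yaw from y",np.degrees(np.arctan2(-y[0],y[1])),"from x",np.degrees(np.arctan2(e[1],e[0])))
m=np.mean(P,0); print("centre",m, "origin",m[:2]-.015*e)
for a,b in(((164,174),(415,66)),((554,122),(170,165))):
    X,g=tri(c,T(*a),cs,S(*b)); print("edge",X,g)
# screws in top
for p in((138,167),(458,119),(513,437),(188,486)): print(onz(c,T(*p),.014))
# vase foot
for b in ([154,253,30,24],): pass
```

```text
[0.50529839 0.01043869 0.014     ]
[ 0.52820493 -0.151297    0.014     ]
[ 0.67497936 -0.13294834  0.014     ]
[0.65364704 0.02933372 0.014     ]
[np.float64(0.16334975574864088), np.float64(0.14791689704239072), np.float64(0.16367814419771093), np.float64(0.1495471252319883)]
scene corners (far-left, far-right, near-right) [array([0.65461284, 0.02517245, 0.014     ]), array([ 0.6761893 , -0.13188955,  0.014     ]), array([ 0.53235805, -0.15361426,  0.014     ])]
yaw from y 7.774647049076086 from x 7.192541294562663
centre [ 0.59053243 -0.06111823  0.014     ] origin [ 0.57565047 -0.06299629]
edge [0.60037721 0.00265042 0.16989129] 0.0023449377177325805
edge [ 0.61728561 -0.12214719  0.17081349] 0.003039993368317147
[0.64070753 0.00781603 0.014     ]
[ 0.65920752 -0.11134303  0.014     ]
[ 0.53961413 -0.12893658  0.014     ]
[ 0.52143885 -0.01001562  0.014     ]
```

```bash
cat >> h.py <<'E'
O=np.array([.5757,-.0628]); YAW=7.5
def st(x,y,z):
    a=np.radians(YAW); return [O[0]+x*np.cos(a)-y*np.sin(a),O[1]+x*np.sin(a)+y*np.cos(a),z]
def blue(im):
    m=cv2.inRange(cv2.cvtColor(im,cv2.COLOR_BGR2HSV),(110,120,20),(130,255,255))
    m=cv2.morphologyEx(m,cv2.MORPH_CLOSE,np.ones((3,3),np.uint8)); return m
E
python3 - <<'E'
from h import *
from plant import robot
c=robot.get_calibration("top");cs=robot.get_calibration("scene")
pts=[]
for n,b in (("top",(145,245,50,40)),("scene",(325,145,33,60))):
    m=blue(cv2.imread(f"pics/{n}0.png")); q=np.zeros_like(m); x,y,w,h=b; q[y:y+h,x:x+w]=m[y:y+h,x:x+w]
    D=cv2.distanceTransform(q,cv2.DIST_L2,5); _,mx,_,p=cv2.minMaxLoc(D)
    ys,xs=np.where(D>mx-.6); p=(xs.mean(),ys.mean()); pts.append(p); print(n,p,mx,cv2.boundingRect(q))
X,g=tri(c,pts[0],cs,pts[1]); print("belly",X,g)
# rim: scene top of blob, top view left end
print([onz(c,pts[0],z) for z in(.025,.035)],[onz(cs,pts[1],z) for z in(.025,.035)])
t=cv2.imread("pics/top0.png");s=cv2.imread("pics/scene0.png")
a=cv2.resize(t[245:285,140:200],None,fx=6,fy=6,interpolation=cv2.INTER_CUBIC);b=cv2.resize(s[145:205,315:365],None,fx=6,fy=6,interpolation=cv2.INTER_CUBIC)
o=np.zeros((360,680,3),np.uint8);o[:240,:360]=a;o[:,370:670]=b;cv2.imwrite("pics/vz.png",o)
robot.set_gripper(0)
q=st(.085,0,.33);robot.move_pose(q,[180,0,YAW])
print(robot.observe()["q"],robot.observe()["time"])
cv2.imwrite("pics/wrist1.png",robot.grab_frame("wrist"));cv2.imwrite("pics/scene1.png",robot.grab_frame("scene"))
E
```

```text
top (np.float64(169.71428571428572), np.float64(264.57142857142856)) 12.0 (154, 253, 30, 24)
scene (np.float64(341.0), np.float64(184.5)) 10.787599563598633 (331, 152, 21, 46)
belly [0.42888469 0.30236575 0.03057154] 0.00554997386793263
[array([0.43046123, 0.30628971, 0.025     ]), array([0.42996524, 0.30381008, 0.035     ])] [array([0.4214176 , 0.30463642, 0.025     ]), array([0.43402191, 0.29517978, 0.035     ])]
[-1.58478077e+01  1.77780876e+01  2.15943174e+01  9.38178487e+01
 -9.24906824e-03  1.56711961e+02] 3.2167
```

View pics/vz.png

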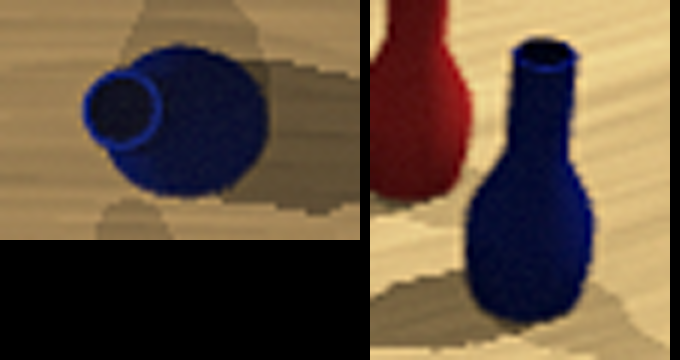

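View pics/wrist1.png

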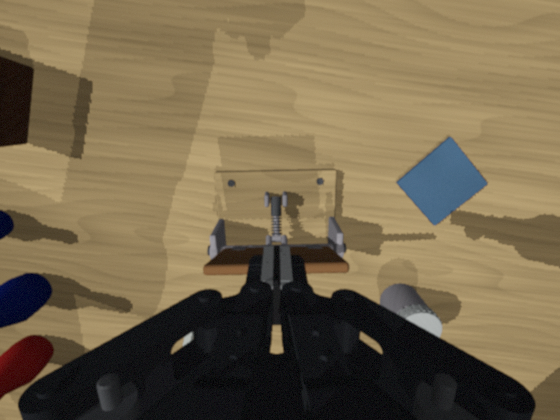

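View pics/scene1.png

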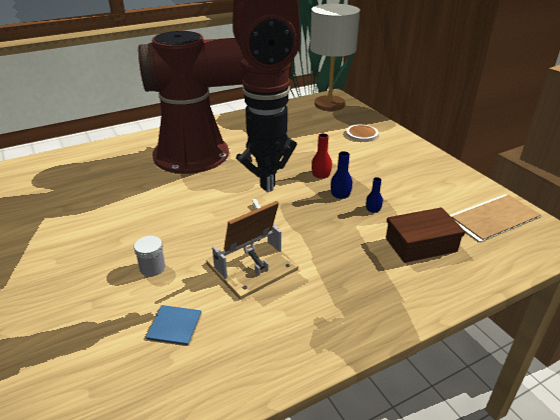

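The rim is at vz (122,111) in the top view and (545,55) in the scene view. In the wrist view the flap is straight below the closed fingers.

Run:
```python
from h import *
from plant import robot
c=robot.get_calibration("top");cs=robot.get_calibration("scene")
print("rim",tri(c,((122.5)/6-.5+140,(111.5)/6-.5+245),cs,((175.5)/6-.5+315,(55.5)/6-.5+145)))
ob=robot.observe(); p=ob["tool_pos"]; print(p,proj(cs,p-[0,0,.0726]))
b=ob["ft_force"];print(b)
robot.line_to(st(.085,0,.209),vel=.15)
f=[]
for x,v in((.055,.08),):
    print(robot.line_to(st(x,0,.209),vel=v,guard=8))
def go(x,v,g):
    r=robot.line_to(st(x,0,.209),vel=v,guard=g); o=robot.observe(); print(x,r,o["ft_force"]-b,o["tool_pos"],o["time"]); return r
for x in(.035,.02,.005,-.01,-.02,-.03,-.04):
    if go(x,.03,14): break
cv2.imwrite("pics/scene2.png",robot.grab_frame("scene"))
```

```text
rim (array([0.42799338, 0.30123269, 0.13045276]), np.float64(0.0022926069655639513))
[ 0.65986387 -0.05258839  0.32998136] [267.745282   189.14267368]
[ 0.86851271 -0.23781715 -0.05875327]
False
0.035 False [1.30276698 0.86929731 1.2231953 ] [ 0.61062855 -0.05830515  0.20930098] 5.6167
0.02 False [6.24625539 0.67337452 5.61648479] [ 0.59628441 -0.06038029  0.21027341] 6.2667
0.005 False [5.89851521 0.55037449 5.0346356 ] [ 0.58137234 -0.0623911   0.2102628 ] 6.9167
-0.01 False [ 0.59901825 -0.49218351 -0.53209938] [ 0.56542274 -0.06412779  0.20877537] 7.5667
-0.02 False [-0.40181254  0.47648378  0.91427364] [ 0.55569984 -0.06542475  0.2090333 ] 8.05
-0.03 False [-0.71238326  0.46851074 -0.39331032] [ 0.54586852 -0.06677619  0.2090728 ] 8.5333
-0.04 False [-0.38507744  0.24289935 -0.5014102 ] [ 0.53598392 -0.06805907  0.20907378] 9.0167
```

View pics/scene2.png

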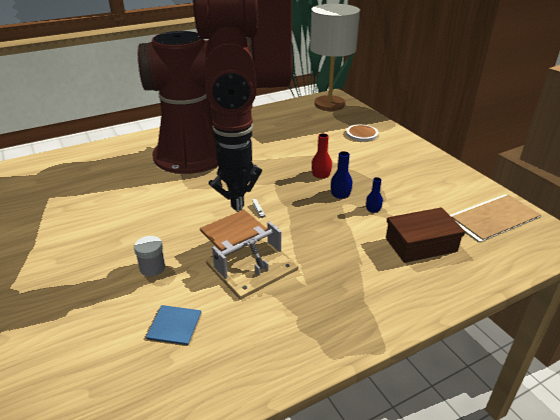

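The flap has snapped down (now around (235,230)) and the fingers are clear above it. Next is the press.

Run:
```python
from h import *
from plant import robot
robot.line_to(st(-.097,0,.209),vel=.1); robot.pause(.3)
b=np.mean([ (robot.pause(.05),robot.observe()["ft_force"])[1] for _ in range(5)],0)
F=lambda: np.mean([ (robot.pause(.03),robot.observe()["ft_force"][2]-b[2])[1] for _ in range(3)])
print("base",b)
robot.line_to(st(-.097,0,.170),vel=.08,guard=4)
r=robot.line_to(st(-.097,0,.135),vel=.02,guard=4.5)
o=robot.observe();z=o["tool_pos"][2]; print(r,z,"tip",z-.0726,F(),o["time"])
zc=z
for i in range(30):
    f=F()
    if f>9: break
    zc-= .0006 if f<6 else .0003
    robot.line_to(st(-.097,0,zc),vel=.01)
    print(round(zc-.0726,4),round(robot.observe()["tool_pos"][2]-.0726,4),round(F(),2))
for i in range(5):
    robot.pause(.15); print("hold",F(),robot.observe()["tool_pos"][2]-.0726)
t=robot.observe()["time"]
cv2.imwrite("pics/scene3.png",robot.grab_frame("scene"))
robot.line_to(st(-.097,0,.19),vel=.03)
print(t,robot.observe()["time"],F())
```

```text
base [-0.16327612 -0.26590385  0.09262823]
True 0.13575928718760377 tip 0.06315928718760377 4.651652984318439 12.5917
0.0626 0.063 4.82
0.062 0.0626 7.1
0.0617 0.0624 8.05
0.0614 0.0622 8.2
0.0611 0.062 8.87
hold 9.119731844284715 0.06201411128265799
hold 9.247905376026377 0.062018626251779285
hold 9.039941964136782 0.06200709254547046
hold 9.248609463171588 0.061992543032919845
hold 9.08758199170325 0.06201805794690596
16.2917 18.3667 -0.028068405834324833
```

Run:
```python
from h import *
from plant import robot
robot.line_to(st(-.097,0,.30),vel=.2)
robot.move_pose([.4285,.3015,.30],[180,0,180])
robot.set_gripper(.085)
print(robot.observe()["q"],robot.observe()["tool_pos"],robot.observe()["time"])
for n in("wrist","top"): cv2.imwrite(f"pics/{n}4.png",robot.grab_frame(n))
c=robot.get_calibration("wrist"); print(proj(c,[.4285,.3015,.132]),proj(c,[.4285,.3015,0]))
t=cv2.imread("pics/top4.png");cv2.imwrite("pics/top4z.png",cv2.resize(t[160:260,270:370],None,fx=6,fy=6,interpolation=cv2.INTER_CUBIC))
```

```text
[ 2.08136890e+01 -7.39092679e+00 -8.08472976e+00  8.93017523e+01
  1.15475837e-04  2.08104233e+01] [0.42849261 0.30153479 0.30002997] 21.8667
[276.80973282 206.99848263] [276.55519932 175.71217003]
```

View pics/wrist4.png

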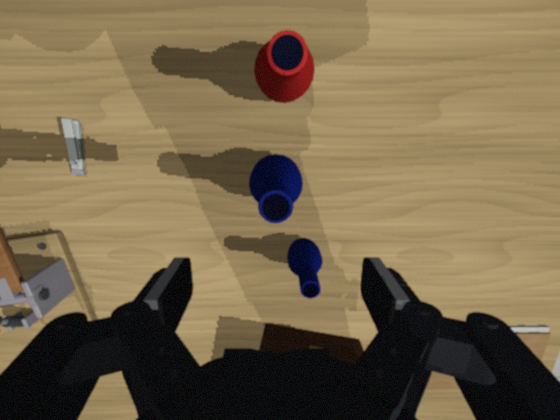

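View pics/top4z.png

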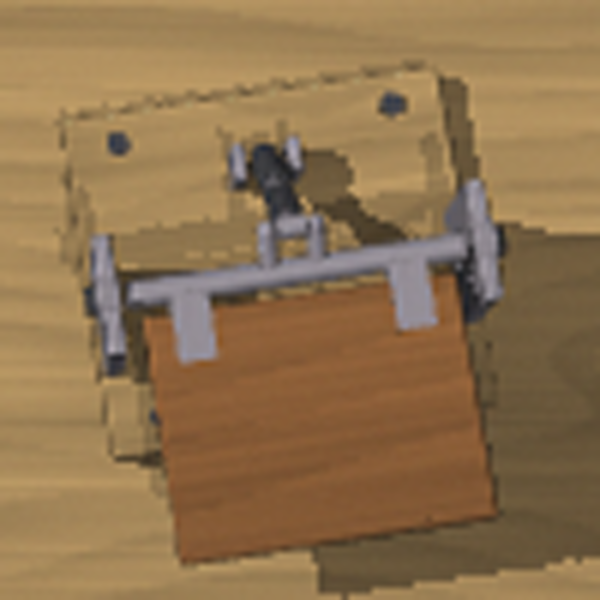

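View pics/scene3.png

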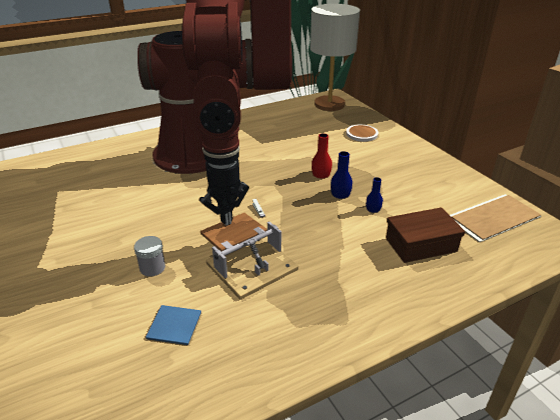

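Wrist view: the rim is at (276,207), as predicted. Top view: the flap lies flat, with its near corners at crop (180,562) and (495,517).

Run:
```python
from h import *
from plant import robot
c=robot.get_calibration("top")
T=lambda u,v:((u+.5)/6-.5+270,(v+.5)/6-.5+160)
a,b,d=[onz(c,T(*p),.066) for p in((180,562),(495,517),(145,318))]
print(a,b,d,np.linalg.norm(a-b),np.linalg.norm(a-d))
e=(d-a)/np.linalg.norm(d-a); print("mid",(a+b)/2+e*.047, "expected",st(-.065,0,.066),"yaw",np.degrees(np.arctan2(*(-(a-b)[:2]*[1,-1]))))
robot.line_to([.4285,.3015,.163],vel=.1,guard=6)
w=robot.set_gripper(0); o=robot.observe(); print(o["gripper_width"],o["tool_pos"],o["ft_force"],o["time"])
b0=o["ft_force"][2]
robot.line_to([.4285,.3015,.30],vel=.1)
robot.pause(.3);o=robot.observe(); print(o["ft_force"]-b0,o["gripper_width"])
cv2.imwrite("pics/wrist5.png",robot.grab_frame("wrist"));cv2.imwrite("pics/scene5.png",robot.grab_frame("scene"))
```

```text
[ 0.45574864 -0.01502359  0.066     ] [ 0.47393888 -0.14196176  0.066     ] [ 0.55503094 -0.00147794  0.066     ] 0.128234873174996 0.10020208984839561
mid [ 0.51141233 -0.07213906  0.066     ] expected [np.float64(0.5112560840107023), np.float64(-0.07128420249430335), 0.066] yaw 8.15496503948992
0.029751060265766793 [0.42860999 0.30140762 0.16325606] [-0.73606154 -1.66464522  3.44336927] 24.0333
[-3.63742593 -3.18446872 -5.89422939] 0.0299216682438412
```

View pics/wrist5.png

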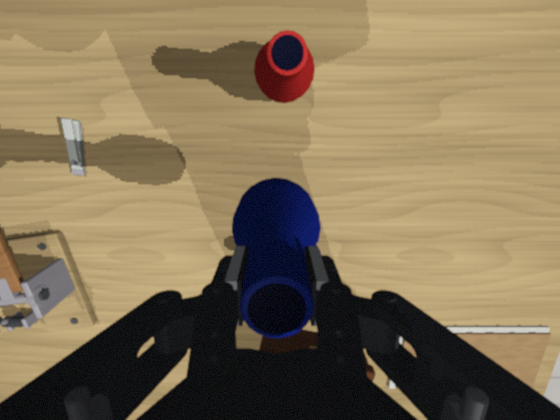

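View pics/scene5.png

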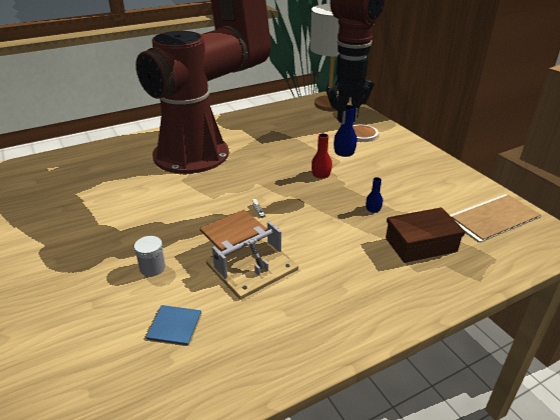

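Run:
```python
from h import *
from plant import robot
P=[.5113,-.0717]
robot.line_to(P+[.31],vel=.15); robot.pause(.4)
print(robot.observe()["tool_pos"],robot.observe()["gripper_width"])
robot.line_to(P+[.255],vel=.08); robot.pause(.4)
F=lambda: np.mean([ (robot.pause(.04),robot.observe()["ft_force"][2])[1] for _ in range(5)])
b=F()
r=robot.line_to(P+[.222],vel=.012,guard=2.5)
z=robot.observe()["tool_pos"][2]; print(r,z,z-.1633,F()-b)
for i in range(12):
    f=F()-b
    if f>3.2: break
    z-=.0005; robot.line_to(P+[z],vel=.01); print(round(z,4),round(robot.observe()["tool_pos"][2]-.1633,4),F()-b)
print(robot.observe()["time"],F()-b)
for n in("wrist","scene"): cv2.imwrite(f"pics/{n}6.png",robot.grab_frame(n))
```

```text
[ 0.5112995  -0.07164753  0.31002001] 0.02955126024325963
True 0.23014483053368284 0.06684483053368284 6.896367506679012
32.75 8.832578833130293
```

View pics/scene6.png

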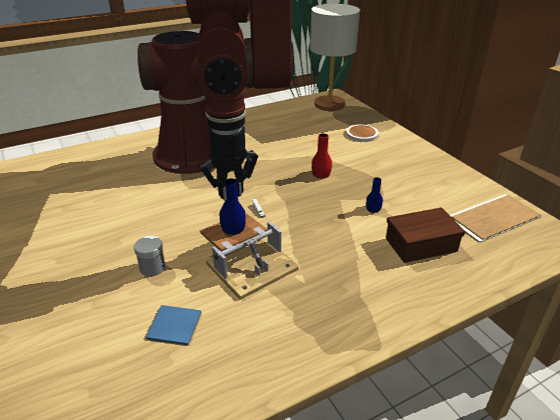

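Contact at a foot height of 0.067 m, in line with the flap. I'll ease off the pressing force, then release.

Run:
```python
from h import *
from plant import robot
P=[.5113,-.0717]
F=lambda: np.mean([ (robot.pause(.04),robot.observe()["ft_force"][2])[1] for _ in range(5)])
f0=F(); z=robot.observe()["tool_pos"][2]; print(z,f0)
# target about 5.5 N less than at 8.8
for i in range(12):
    f=F()-f0
    if f<-5: break
    z+=.0004; robot.line_to(P+[z],vel=.01); print(round(z,4),round(robot.observe()["tool_pos"][2]-.1633,4),f)
print(F()-f0)
robot.set_gripper(.085); robot.pause(.3)
cv2.imwrite("pics/wrist7.png",robot.grab_frame("wrist"))
robot.line_to(P+[.33],vel=.08)
robot.pause(.5)
print(robot.observe()["time"])
for n in("wrist","scene"): cv2.imwrite(f"pics/{n}8.png",robot.grab_frame(n))
```

```text
0.2299581584122168 5.463900540220992
0.2304 0.0669 0.12366546148248947
0.2308 0.0672 -3.379556564032709
-5.6487783890238505
37.4417
```

View pics/scene8.png

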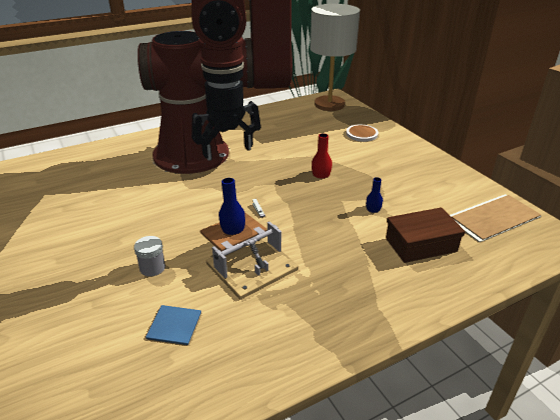

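View pics/wrist8.png

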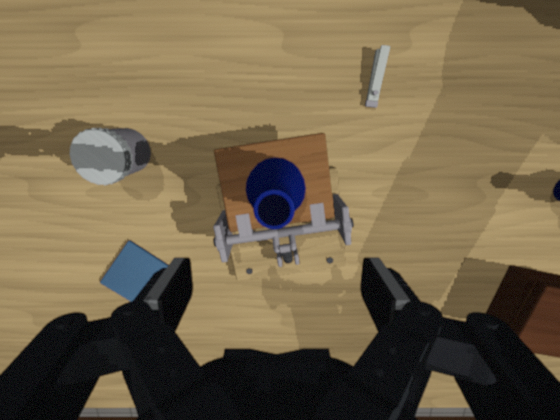

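The vase stands on the flap, released: scene rim (229,182), wrist rim (274,208). I'll check position and tilt against the calibration.

Run:
```python
from h import *
from plant import robot
cs=robot.get_calibration("scene");cw=robot.get_calibration("wrist")
s=cv2.imread("pics/scene8.png");w=cv2.imread("pics/wrist8.png")
m=blue(s)[170:240,210:250]
for r in(5,10,15,45,50,55): xs=np.where(m[r])[0]; print(170+r, 210+xs.mean(), len(xs))
cv2.imwrite("pics/v8.png",np.hstack([cv2.resize(s[170:250,195:275],(400,400),interpolation=cv2.INTER_CUBIC),cv2.resize(w[130:250,215:335],(400,400),interpolation=cv2.INTER_CUBIC)]))
for z in(.067,.1,.199): print(z,proj(cs,[.5113,-.0717,z]),proj(cw,[.5113,-.0717,z]))
a=robot.grab_frame("scene"); print("diff",np.abs(a[170:240,200:270].astype(int)-s[170:240,200:270]).max(),robot.observe()["time"])
```

```text
175 nan 0
180 228.5 12
185 228.0 13
215 231.5 26
220 232.0 25
225 232.0 23
0.067 [233.43011872 227.55092729] [276.44538653 182.61326092]
0.1 [232.69489811 216.52328742] [276.50978566 189.56854342]
0.199 [230.33680959 181.15410648] [276.81678696 222.72552481]
diff 12 37.5917<stdin>:6: RuntimeWarning: Mean of empty slice.
  ret = ret.dtype.type(ret / rcount)
```

View pics/v8.png

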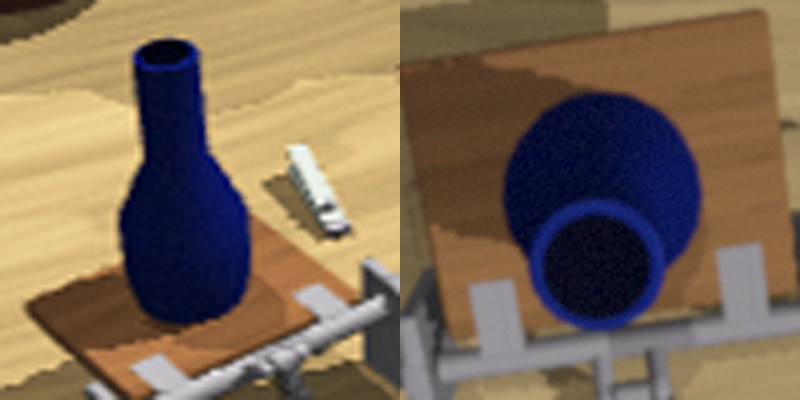

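Run:
```python
from h import *
from plant import robot
cs=robot.get_calibration("scene");cw=robot.get_calibration("wrist")
W=lambda u,v:((u-400+.5)*.3-.5+215,(v+.5)*.3-.5+130)
S=lambda u,v:((u+.5)/5-.5+195,(v+.5)/5-.5+170)
r,g=tri(cw,W(598,265),cs,S(167,55)); print("rim",r,g)
b,g=tri(cw,W(602,190),cs,S(185,240)); print("belly",b,g)
d=r-b; print("tilt",np.arctan2(np.hypot(*d[:2]),d[2]),d)
print("foot",r-d/np.linalg.norm(d)*.132)
```

```text
rim [ 0.50189513 -0.07363938  0.19580558] 0.00017824132942711456
belly [ 0.50899139 -0.07337012  0.09597243] 0.0007017463060533723
tilt 0.07101273555077724 [-0.00709626 -0.00026926  0.09983315]
foot [ 0.5112542  -0.07328426  0.06413827]
```

Run:
```python
from plant import robot
robot.job_done(); print(robot.observe()["time"])
```

```text
the job is handed in; nothing more can be done
the job is handed in; nothing more can be done
```

The job is handed in at about 38 s of the 72 s allowed; no verdict was reported.

**What I did:**
- **Snap:** I pushed the flap over with closed fingers. The readings I took during the push, every 10–15 mm, peaked at about 8–9 N. It snapped down by itself and I moved clear of it.
- **Press:** I pressed it 97 mm from the hinge, ramping up slowly until it felt firm. It held at about 9.1 N for over a second, a little under the 10 N asked for, and then I let go.
- **Vase:** I took the larger blue vase by its neck, set it down on the flap, eased off the pressing force and released it.

**Last checks:**
- **Position:** two camera views put the foot about 2 mm from the middle of the flap. Its height came out at 0.064 m from the cameras and 0.067 m from the arm.
- **Tilt and rest:** the vase leans about 0.07 rad, following the flap's slight slope. It was not seen to move between the last two pictures, taken close together.
- **Bystanders:** they looked unmoved in the pictures, but I did not measure them.

**What was off:**
- **Set-down force:** it reached about 9 N above the unloaded reading, more than the 2.5 N stop I had set, before I eased it off.
- **Flap height at the press:** it measured about 1 mm below what a slope within 0.07 rad would give, which is within measuring error.

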